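Lid the parts tub and swing the tilt bin home

ROBOT

A 7-joint arm with a two-finger parallel gripper is mounted at the origin on the work surface. World frame = base frame: x ahead of the robot, y to its left, z up, the work surface at z = 0. Lengths are in mm, angles in rad, forces in N, time in s.
With the tool pointing down it reaches from about 400 to 875 mm from the base axis. Payload 4.4 kg.
Tool frame: the origin (TCP) lies midway between the tips of the shut fingers; the grasp point (between the pads) lies 19 mm behind it; z points along the fingers, y is the line along which they close (so a half turn about z gives the same grasp; the last joint's range is limited). The gripper opens to 85 mm and grips with 20 to 120 N. Pads are 22 mm wide; open, the fingers measure 114 mm over their backs; the gripper's body (76 mm by 85 mm) begins 54 mm behind the grasp point. The pads swing forward as they close: fully open they stand 13 mm farther back than shut.
Start: joints at [-0.066, 0.628, 0.038, 1.517, -0.027, 0.996, -0.02], TCP at [650.014, 0.027, 231.313] pointing down, gripper open.
Joint ranges: [-3.06, 3.06], [-0.37, 2.12], [-1.25, 1.32], [0.18, 2.47], [-1.1, 4.24], [0.23, 1.98], [-2.94, 2.94]. Speed limits (rad/s): [2.57, 2.57, 3.14, 3.14, 3.14, 3.14, 3.14].

INTERFACE

Orientations are given as [roll, pitch, yaw] about the fixed x, y, z axes, in that order (R = Rz(yaw) Ry(pitch) Rx(roll)).
In Python, from cell import ctrl, get_image, get_calibration gives the robot as it stands.
- The arm moves only by the shell command python3 -m creep 'ROWS'. ROWS is JSON, a list of rows, each an object of numbers: "dx", "dy", "dz": the shift along the world's x, y, z normalised to -1 to 1, where 1 is 0.4 m; "rx", "ry", "rz": the turn, a rotation vector about the world's x, y, z normalised to -1 to 1, where 1 is 2 pi rad; "grip": the closure, from -1 (fully open) to 1 (shut). A call has exactly 5 rows; each row is the pose to reach, as a shift and turn from the pose commanded when the call began, turning the shorter way round; what a row does not reach only later rows make up. A row lasts 1/8 s, in which the tool goes at most 62.5 mm and 10.7 degrees, less where a joint would pass 70% of its speed; a pose out of reach is approached as far as the arm can. A call with a number of a shift or a turn outside -1 to 1 is refused whole. A call with a gripper value outside its range is refused whole. The fingers move at their own pace and stop on an object; the grip force is fixed at half the most. Time passes only in rows, so rows that repeat a pose let the fingers close, or fill a call up. It gives the time, the measured TCP pose, the force, the opening and the grip force at its end, in the units of the state.
- ctrl.read_state(): the state, without advancing time (a new reading comes with each control period).
- get_image(name): name is "scene" or "side" or "wrist"; returns the picture (384x512x3 uint8, red, green, blue); there is no depth.
- get_calibration(name): a dict with "mtx" (3x3 intrinsics, pixels), "world_from_camera" (4x4, takes a point from camera to world coordinates). Camera axes: x right, y down, z forward; pixel columns grow to the right and rows downward; lengths in mm; the calibration is good to about 2 mm. A picture is of the moment at which its call begins: read the wrist's pose just before it. get_calibration takes no time and is no camera call; for the wrist camera it gives the pose at the moment of the call.
- ctrl.finish_job(): hands the job in; it is judged then, once.
The state is a dict: "clock": time; "qpos": joint angles; "qd": joint speeds; "tau": joint torques, N m; "eef_pos": TCP position; "tool_rot": TCP orientation; "force": force on the tool from outside, world axes, zero at the start; "torque": the same for the moment, N m; "width": finger opening in mm; "gripper_force": force on a finger pad.
Only numpy, scipy, OpenCV 4.12 (cv2) and the standard library are available. Lean on these libraries where they do the work, as an engineer would, in place of code of your own. Each camera call takes 0.05 s, during which the arm holds its last target. There are 200 camera calls.

TASK

Take the lid out of the tilt bin that is swung out under the shelf, set it square on the open parts tub and press it down until it has snapped fully home at both ends. Push the emptied bin back in as well, so that the whole row is shut. Leave the tub standing upright on the bench and the other parts where they lie.

Things in the scene. Friction and masses are not known exactly. Their poses are not given: they have to be found in the camera images.
- lid: White plastic snap lid, 156 x 60 mm, 20 mm tall: flat top 3 mm thick, skirt 17 mm deep all round, open below; about 60 g. Origin: centre of its underside (skirt edge); x along its length, z out of the flat top. It lies top-up on the sloping floor of the swung-out bin, length up the slope, lower end at the bin's front, over 45 mm free beside each long side. Grip it across its 60 mm width.
- lid_end_a (a point): Point on the lid's flat top 66 mm from its middle along its +x, a good place to press that end.
- lid_end_b (a point): The same at the lid's -x end. On the tub the skirt is 2.5 mm clear of each long side, its inner end lips 1.5 mm clear of the tub's end walls; the lid fits either way round.
- tub: Open white plastic parts tub, 142 x 49 x 60 mm tall, loose on the bench, 0.55 to 0.95 kg with its fittings. Origin: centre of its underside; x along its length, z up. Each end wall has a springy snap bead, 32 mm wide, standing out 4 mm, 9 mm below the rim, over which the lid's end lip snaps. The edges of rim and skirt are rounded.
- tub_rim (a point): Middle of the tub's open mouth, level with the rim, 60 mm above its underside; axes as the tub's. A lid laid on square stops with its top 14 mm above the rim, lips on the beads; each end then takes about 6 to 12 N of downward push to snap past its bead. Home, the lid rests on the rim, its top 3 mm above it.
- bin (a joint): The swung-out bin's hinge, rad: 0 is fully out (its floor then slopes down toward the robot at 0.52 rad), 0.52 is home (floor level, front upright). Stiff pivot that stays where it is left; about 10 to 18 N on the front's top edge pushes it in, and so would pressing on its floor.
- bin_lip (a point): Middle of the top edge (rolled, 7 mm thick) of that bin's front wall; moves with it. Its x runs up the bin floor away from the robot, z up the front wall (square to the floor). The hinge line is the foot of the front wall, 60 mm below. Bin: open steel box 176 mm wide, 172 mm deep, walls and floor 3 mm, front 60 mm and back 75 mm high.
- stand: Fixed steel stand that carries the swung-out bin, 190 x 192 x 108 mm; origin at the centre of its underside, front to -x. The hinge runs along its y axis, 85 mm in front of the origin and 52 mm up. One of three alike, side by side in a row; any place in the row may be the one with the bin out.
- bin_b (a joint): Hinge of the bin with the wheels in it, 0.52 is home (where it starts).
- bin_c (a joint): Hinge of the bin with the bar ends in it, 0.52 is home (where it starts).
- stand_b: Stand of the wheel bin, size and origin as stand.
- stand_c: Stand of the bar-end bin, size and origin as stand.
- shelf: Fixed teak shelf above the row of bins: board 150 mm deep, 980 mm wide, underside 280 mm above the bench, front edge 75 mm in front of the origin (which lies on the bench below the board's middle). It overhangs the bins from above.
- sheave: Brass eccentric sheave lying flat, 72 mm across, 28 mm high; origin under its centre. Leave it.
- axle_box_a: Cast bronze axle box, 61 x 56 x 60 mm high; origin under its centre. Leave it.
- axle_box_b: The second axle box, alike. Leave it.
- pipe_bend: Copper exhaust pipe bend lying flat, 134 x 120 mm, 28 mm thick; origin on the bench inside the bend. Leave it.
- valve_handle: Black bakelite valve handwheel lying flat, 86 mm across, 22 mm high; origin under its centre. Leave it.
- oil_can: Green oil can, 68 mm across, 118 mm high with its spout; origin under its centre. Leave it.
Mind the look-alikes: they are no part of the job. Of the things like the lid, leave any that is green; of the rest the smaller one is meant.

How it is judged:
By the outcome, as a careful person would: the job done as asked, in the order asked, and still so for the second after the job is handed in, with the robot touching nothing.
It also fails if it takes over 59 s, if anything falls off the work surface, if the arm or the gripper's body presses on something with over 40 N, if the wrist force passes 120 N, or if a joint passes its speed limit or range.

## Working session

There is one attempt and no reset: what is moved stays moved. The work goes in short steps, Python scripts to look and compute and a shell command to move; the robot and the scene stay as the last step left them, time stands still between calls to the robot, and variables do not carry over. Pictures are saved under pics/ and viewed, at most 10 in all, crops included, and the job is handed in when it is done.

```bash
mkdir -p pics; ls
python3 - <<'E'
from cell import ctrl,get_image,get_calibration
import cv2,numpy as np
for n in ("scene","side"):
    im=get_image(n); cv2.imwrite(f"pics/{n}0.png",cv2.cvtColor(im,cv2.COLOR_RGB2BGR))
    c=get_calibration(n); print(n,np.round(c["mtx"],1).tolist(),np.round(c["world_from_camera"],3).tolist())
s=ctrl.read_state();print(s["clock"],s["eef_pos"],s["tool_rot"],s["width"])
E
python3 -c "
import cv2,numpy as np
a=[cv2.imread(f'pics/{n}0.png') for n in ('scene','side')]
"
```

```text
pics
scene [[453.0, 0.0, 252.9], [0.0, 453.0, 192.0], [0.0, 0.0, 1.0]] [[1.0, 0.017, -0.023, 566.073], [0.026, -0.851, 0.524, -712.281], [-0.011, -0.524, -0.852, 1248.439], [0.0, 0.0, 0.0, 1.0]]
side [[435.6, 0.0, 259.1], [0.0, 435.6, 186.1], [0.0, 0.0, 1.0]] [[0.871, -0.386, 0.304, 181.384], [-0.491, -0.67, 0.558, -640.69], [-0.012, -0.635, -0.773, 967.714], [0.0, 0.0, 0.0, 1.0]]
0.1 [6.49415046e+02 6.73926323e-02 2.30488787e+02] [-3.13985034e+00  1.11563782e-05  1.57083358e+00] 85.06543394788102
```

View pics/scene0.png

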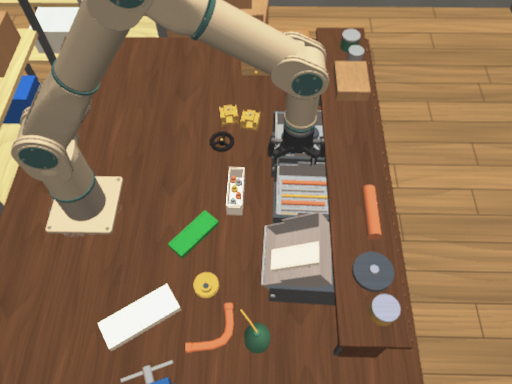

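View pics/side0.png

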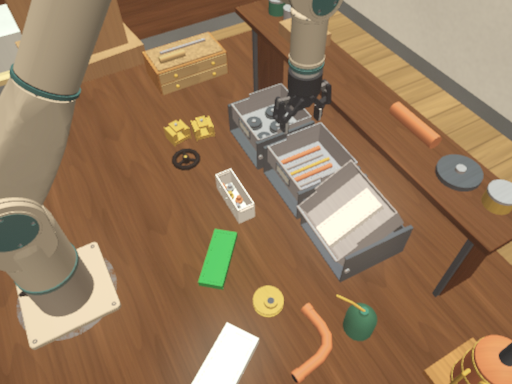

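Scene picture: the white things like the lid are the lid in the bin at (295,257), a green lid on the bench at (193,233), and a large white one on the bench at (140,316). Green is excluded and the smaller of the rest is meant, so I choose the one in the swung-out bin. The tub is at (235,190). I'll check both in one close crop.

```bash
cat > h.py <<'E'
from cell import ctrl,get_image,get_calibration
import cv2,numpy as np
def ray(n,uv,c=None):
    c=c or get_calibration(n);T=np.array(c["world_from_camera"])
    d=T[:3,:3]@np.linalg.inv(c["mtx"])@np.array([uv[0],uv[1],1.]);return T[:3,3],d/np.linalg.norm(d)
def onz(n,uv,z,c=None):
    o,d=ray(n,uv,c);return o+d*(z-o[2])/d[2]
def tri(a,ua,b,ub):
    o1,d1=ray(a,ua);o2,d2=ray(b,ub)
    s=np.linalg.lstsq(np.c_[d1,-d2],o2-o1,rcond=None)[0]
    p,q=o1+s[0]*d1,o2+s[1]*d2;return (p+q)/2,np.linalg.norm(p-q)
def st():
    s=ctrl.read_state();print(round(s["clock"],2),np.round(s["eef_pos"],1),np.round(s["tool_rot"],3),np.round(s["force"],1),round(s["width"],1),round(s["gripper_force"],1))
E
python3 - <<'E'
import cv2,numpy as np
a=cv2.imread('pics/scene0.png')[140:310,215:345];b=cv2.imread('pics/side0.png')[160:280,210:410]
A=cv2.resize(a,None,fx=3,fy=3,interpolation=cv2.INTER_CUBIC);B=cv2.resize(b,None,fx=2,fy=2,interpolation=cv2.INTER_CUBIC)
o=np.zeros((510,800,3),np.uint8);o[:,:390]=A;o[:240,400:800]=B;cv2.imwrite('pics/c1.png',o)
from h import *
C={}
for n,box in (("scene",(225,150,335,300)),("side",(210,160,410,275))):
    im=cv2.imread(f'pics/{n}0.png');hsv=cv2.cvtColor(im,cv2.COLOR_BGR2HSV)
    m=((hsv[...,2]>190)&(hsv[...,1]<60)).astype(np.uint8);k=np.zeros_like(m);k[box[1]:box[3],box[0]:box[2]]=1
    cs,_=cv2.findContours(m*k,cv2.RETR_EXTERNAL,cv2.CHAIN_APPROX_NONE)
    for c in cs:
        if cv2.contourArea(c)>100:
            r=cv2.minAreaRect(c);print(n,cv2.contourArea(c),np.round(r[0],1),np.round(cv2.approxPolyDP(c,4,True)[:,0].tolist(),1).tolist())
E
```

```text
scene 1302.5 [293.5 248.9] [[315, 230], [312, 242], [309, 229], [304, 230], [301, 244], [295, 242], [297, 232], [293, 245], [291, 233], [276, 236], [270, 270], [319, 262]]
scene 557.0 [302. 194.] [[278, 175], [277, 212], [281, 207], [327, 210], [326, 200], [296, 199], [324, 201], [324, 209], [281, 207], [282, 199], [294, 199], [281, 198], [282, 193], [326, 195], [325, 187], [288, 188], [280, 184], [281, 178], [325, 179]]
scene 609.0 [234.9 187. ] [[229, 167], [226, 205], [240, 207], [244, 168]]
side 3821.0 [346.8 211.7] [[359, 174], [307, 214], [314, 227], [297, 206], [335, 260], [394, 213]]
side 782.0 [234.8 189.7] [[215, 174], [237, 210], [253, 206], [231, 168]]
side 681.5 [309.5 174. ] [[278, 160], [299, 188], [341, 167], [329, 160], [292, 176], [291, 171], [318, 160], [288, 171], [307, 160], [285, 165]]
```

View pics/c1.png

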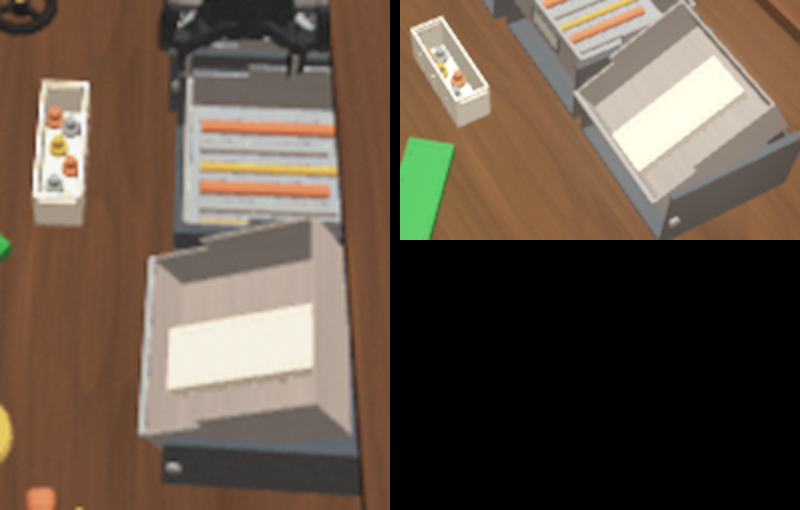

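The crop shows the cream lid in the bin, length up the slope, at scene pixels (271-320, 241-270). The tub's rim is at (227-245, 167-206). The choice stands.

Run:
```python
from h import *
L={}
for n,box in (("scene",(262,225,335,280)),("side",(297,175,400,262))):
    im=cv2.imread(f'pics/{n}0.png');x0,y0,x1,y1=box
    big=cv2.resize(im[y0:y1,x0:x1],None,fx=4,fy=4,interpolation=cv2.INTER_CUBIC)
    hsv=cv2.cvtColor(big,cv2.COLOR_BGR2HSV)
    m=(hsv[...,2]>222).astype(np.uint8)
    c=max(cv2.findContours(m,0,cv2.CHAIN_APPROX_NONE)[0],key=cv2.contourArea)
    q=None
    for e in range(4,60):
        q=cv2.approxPolyDP(cv2.convexHull(c),e,True)[:,0]
        if len(q)==4:break
    q=(q+.5)/4-.5+[x0,y0];L[n]=q;print(n,cv2.contourArea(c)/16,q.round(1).tolist())
# initial plane-free matching: order by approx world on z=130
def order(n):
    w=np.array([onz(n,p,120)[:2] for p in L[n]]);c=w.mean(0)
    return L[n][np.argsort(np.arctan2(*(w-c).T[::-1]))],w[np.argsort(np.arctan2(*(w-c).T[::-1]))]
a,wa=order("scene");b,wb=order("side");print(wa.round(),wb.round())
P=[]
for i in range(4):
    p,g=tri("scene",a[i],"side",b[i]);P.append(p);print(p.round(1),round(g,1))
P=np.array(P);print("centre",P.mean(0).round(1),[round(np.linalg.norm(P[i]-P[i-1]),1) for i in range(4)])
# tub rim corners
for n,cs in (("scene",[(228.3,167.3),(244.7,167.3),(226.3,205.3),(243.3,206)]),):
    for u in cs: print(n,onz(n,u,60).round(1))
for n,cs in (("side",[(215,174),(231,168),(237,210),(253,206)]),):
    for u in cs: print(n,onz(n,u,60).round(1))
```

```text
scene 979.8125 [[318.4, 241.1], [317.9, 261.9], [270.4, 268.6], [271.6, 249.1]]
side 1569.21875 [[366.9, 187.1], [381.6, 204.9], [328.4, 244.9], [316.1, 225.6]]
[[ 588. -255.]
 [ 715. -234.]
 [ 719. -173.]
 [ 591. -199.]] [[ 566. -257.]
 [ 743. -228.]
 [ 747. -167.]
 [ 571. -200.]]
[ 589.3 -234.2   68.4] 0.7
[ 707.8 -255.   172.8] 1.8
[ 712.  -196.5  171.9] 1.6
[ 592.2 -177.3   74.6] 2.0
centre [ 650.3 -215.7  121.9] [np.float64(57.2), np.float64(159.3), np.float64(58.7), np.float64(155.6)]
scene [453.3 109.7  60. ]
scene [505.6 110.7  60. ]
scene [454.9 -30.1  60. ]
scene [506.5 -31.5  60. ]
side [453.6 112.9  60. ]
side [502.1 110.6  60. ]
side [449.4 -26.8  60. ]
side [491.4 -36.1  60. ]
```

Run:
```python
from h import *
from scipy.spatial.transform import Rotation as R
s=ctrl.read_state();Rt=R.from_euler('xyz',s["tool_rot"]).as_matrix()
T=np.array(get_calibration("wrist")["world_from_camera"])
print("cam in tool",(Rt.T@(T[:3,3]-s["eef_pos"])).round(1),(Rt.T@T[:3,:3]).round(2).tolist(),np.round(get_calibration("wrist")["mtx"][0],0))
for u in [(265,225.7),(261.7,285)]: print("lip",onz("scene",u,104).round(1))
for u in [(317,30),(335,345)]: print("shelf edge",onz("scene",u,300).round(1))
# target orientation, yaw p, slope .52
p=-.165;t=.52
lx=np.array([np.cos(t)*np.cos(p),np.cos(t)*np.sin(p),np.sin(t)]);ly=np.array([-np.sin(p),np.cos(p),0]);n=np.cross(lx,ly)
for sg in (1,-1):
    G=np.c_[sg*lx,-sg*ly,-n];v=R.from_matrix(G@Rt.T).as_rotvec();print(sg,v.round(3),(v/2/np.pi).round(4),np.degrees(np.linalg.norm(v)).round(1))
print("n",n)
```

```text
cam in tool [  85.1    0.3 -142.6] [[-0.0, -0.94, -0.33], [1.0, -0.0, 0.0], [-0.0, -0.33, 0.94]] [296.   0. 258.]
lip [ 572.6 -119.8  104. ]
lip [ 566.  -295.3  104. ]
shelf edge [726.6 473.2 300. ]
shelf edge [ 716.9 -490.5  300. ]
1 [ 0.38  -0.451 -1.693] [ 0.0605 -0.0718 -0.2694] 102.7
-1 [-0.43  -0.366  1.372] [-0.0684 -0.0583  0.2184] 85.0
n [-0.49013169  0.08161372  0.86781918]
```

```bash
cat >> h.py <<'E'
from scipy.spatial.transform import Rotation as R
def go(G,p):
    "print creep numbers from the present pose to orientation G, position p"
    s=ctrl.read_state();v=R.from_matrix(G@R.from_euler('xyz',s["tool_rot"]).as_matrix().T).as_rotvec()
    print("shift",((np.array(p)-s["eef_pos"])/400).round(4),"turn",(v/2/np.pi).round(4),"deg",np.degrees(np.linalg.norm(v)).round(1))
def slope(yaw,a,t=.52):
    "floor frame of yaw, lid turned by a on it: columns lid x,y,z"
    return (R.from_euler('z',yaw)*R.from_euler('y',-t)*R.from_euler('z',a)).as_matrix()
E
python3 -m creep '[{"dx":-0.17,"dy":-0.51,"dz":0.06,"rx":-0.068,"ry":-0.058,"rz":0.218},{"dx":-0.17,"dy":-0.51,"dz":0.06,"rx":-0.068,"ry":-0.058,"rz":0.218},{"dx":-0.17,"dy":-0.51,"dz":0.06,"rx":-0.068,"ry":-0.058,"rz":0.218},{"dx":-0.17,"dy":-0.51,"dz":0.06,"rx":-0.068,"ry":-0.058,"rz":0.218},{"dx":-0.17,"dy":-0.51,"dz":0.06,"rx":-0.068,"ry":-0.058,"rz":0.218}]'
python3 - <<'E'
from h import *
st()
L=slope(-.038,-.12);G=L@np.diag([-1,-1,1])@np.diag([1,-1,-1]);print(G.round(2).tolist())
go(np.c_[-L[:,0],L[:,1],-L[:,2]],[580,-206,250])
E
```

```text
0.1 [6.494e+02 1.000e-01 2.305e+02] [-3.14   0.     1.571] [ 0.  0. -0.] 85.1 0.0
[[-0.86, 0.14, 0.5], [0.15, 0.99, -0.02], [-0.49, 0.06, -0.87]]
shift [-0.1735 -0.5152  0.0488] turn [-0.0607 -0.0664  0.2195] deg 85.4$[0]: bad value
```

```bash
python3 -m creep '[{"dx":-0.17,"dy":-0.51,"dz":0.06,"rx":-0.061,"ry":-0.066,"rz":0.219,"grip":-1},{"dx":-0.17,"dy":-0.51,"dz":0.06,"rx":-0.061,"ry":-0.066,"rz":0.219,"grip":-1},{"dx":-0.17,"dy":-0.51,"dz":0.06,"rx":-0.061,"ry":-0.066,"rz":0.219,"grip":-1},{"dx":-0.17,"dy":-0.51,"dz":0.06,"rx":-0.061,"ry":-0.066,"rz":0.219,"grip":-1},{"dx":-0.17,"dy":-0.51,"dz":0.06,"rx":-0.061,"ry":-0.066,"rz":0.219,"grip":-1}]'
python3 - <<'E'
from h import *
st()
L=slope(-.038,-.12)
go(np.c_[-L[:,0],L[:,1],-L[:,2]],[580,-206,250])
E
```

```text
clock: 0.72
eef_pos: [580.4, -207.5, 255.4]
tool_rot: [3.009, 0.321, 2.426]
force: [-0.9, 0.8, -0.1]
width: 85.4
gripper_force: 0.0
0.72 [ 580.4 -207.5  255.4] [3.009 0.321 2.426] [-0.9  0.8 -0.1] 85.4 0.0
shift [-0.0009  0.0037 -0.0135] turn [-0.022  -0.0242  0.0814] deg 31.6
```

```bash
python3 -m creep '[{"dx":0,"dy":0,"dz":0,"rx":-0.022,"ry":-0.024,"rz":0.081,"grip":-1},{"dx":0,"dy":0,"dz":0,"rx":-0.022,"ry":-0.024,"rz":0.081,"grip":-1},{"dx":0,"dy":0,"dz":0,"rx":-0.022,"ry":-0.024,"rz":0.081,"grip":-1},{"dx":0,"dy":0,"dz":0,"rx":-0.022,"ry":-0.024,"rz":0.081,"grip":-1},{"dx":0,"dy":0,"dz":0,"rx":-0.022,"ry":-0.024,"rz":0.081,"grip":-1}]' >/dev/null
python3 - <<'E'
from h import *
st()
c=get_calibration("wrist");im=get_image("wrist");cv2.imwrite("pics/w1.png",cv2.cvtColor(im,cv2.COLOR_RGB2BGR))
np.savez("w1.npz",mtx=c["mtx"],T=c["world_from_camera"])
for n in ("scene","side"): cv2.imwrite(f"pics/{n}1.png",cv2.cvtColor(get_image(n),cv2.COLOR_RGB2BGR))
E
```

```text
1.35 [ 582.5 -204.4  255.4] [3.07  0.512 2.958] [0.9 0.4 0.2] 85.4 0.0
```

View pics/w1.png

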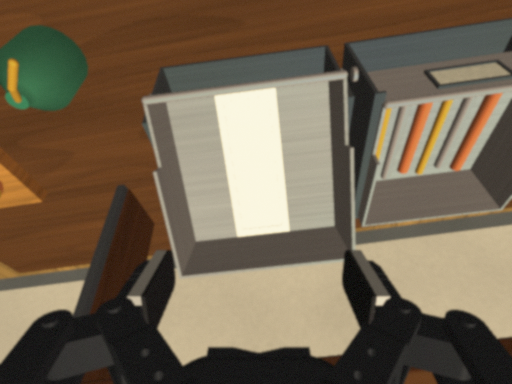

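Wrist view: lid in the bin from (215-276, ~91) at the front lip (low end, partly hidden by it) to (235-289, ~234) at the upper end. The bin lip runs from (145,98) to (349,72).

Run:
```python
from h import *
d=np.load("w1.npz");c=dict(mtx=d["mtx"],world_from_camera=d["T"])
im=cv2.imread("pics/w1.png");x0,y0,x1,y1=200,75,310,250
hsv=cv2.cvtColor(im,cv2.COLOR_BGR2HSV);m=(hsv[...,2]>222).astype(np.uint8);k=0*m;k[y0:y1,x0:x1]=1
cn=max(cv2.findContours(m*k,0,cv2.CHAIN_APPROX_NONE)[0],key=cv2.contourArea)
q=[cv2.approxPolyDP(cv2.convexHull(cn),e,True)[:,0] for e in range(3,20)];q=next(x for x in q if len(x)==4);print(q.tolist())
lp=[onz("wrist",u,104,c) for u in [(145,99),(349,74)]];print("lip",np.round(lp,1),np.linalg.norm(lp[0]-lp[1]))
e=lp[1]-lp[0];yaw=np.arctan2(-e[0],e[1]);print("yaw",yaw)
mid=(lp[0]+lp[1])/2;F=slope(yaw,0);hinge=mid-60*F[:,2];print("hinge",hinge)
n=F[:,2];p0=hinge+23*n
P=[]
for u in q:
    o,dd=ray("wrist",u,c);P.append(o+dd*((p0-o)@n)/(dd@n))
P=np.array(P);print((P).round(1));print("floor coords",((P-hinge)@F).round(1))
```

```text
[[274, 88], [289, 229], [237, 235], [215, 96]]
lip [[ 565.2 -290.5  104. ]
 [ 574.2 -115.5  104. ]] 175.27378070525737
yaw -0.051301613883702774
hinge [ 599.4527878  -204.53784469   51.93084922]
[[ 592.8 -178.4   73.9]
 [ 725.4 -183.   149.8]
 [ 722.9 -242.8  150.1]
 [ 590.4 -236.5   74.2]]
floor coords [[  4.   25.8  23. ]
 [156.9  28.   23. ]
 [157.4 -31.9  23. ]
 [  4.7 -32.3  23. ]]
```

```bash
cat >> h.py <<'E'
F=slope(-.0513,0);H=np.array([599.45,-204.54,51.93])
def fl(s,y,z): return H+F@np.array([s,y,z])
L=slope(-.0513,.008);GL=np.c_[-L[:,0],L[:,1],-L[:,2]]
E
python3 - <<'E'
from h import *
go(GL,fl(80,-2.6,50));go(GL,fl(80,-2.6,1))
E
```

```text
shift [ 0.1518 -0.0168 -0.3016] turn [-0.0104 -0.      0.0158] deg 6.8
shift [ 0.2126 -0.0199 -0.4079] turn [-0.0104 -0.      0.0158] deg 6.8
```

```bash
python3 -m creep '[{"dx":0.08,"dy":-0.017,"dz":-0.15,"rx":-0.0104,"ry":0,"rz":0.0158,"grip":-1},{"dx":0.152,"dy":-0.017,"dz":-0.302,"rx":-0.0104,"ry":0,"rz":0.0158,"grip":-1},{"dx":0.152,"dy":-0.017,"dz":-0.302,"rx":-0.0104,"ry":0,"rz":0.0158,"grip":-1},{"dx":0.172,"dy":-0.018,"dz":-0.337,"rx":-0.0104,"ry":0,"rz":0.0158,"grip":-1},{"dx":0.189,"dy":-0.019,"dz":-0.366,"rx":-0.0104,"ry":0,"rz":0.0158,"grip":-1}]'
python3 - <<'E'
from h import *
go(GL,fl(80,-2.6,1)); s=ctrl.read_state();print(F.T@(s["eef_pos"]-H))
E
```

```text
clock: 2.12
eef_pos: [657.0, -211.6, 112.5]
tool_rot: [-3.135, 0.52, 3.099]
force: [-0.1, -0.8, 0.5]
width: 85.6
gripper_force: 0.0
shift [ 0.0279  0.0022 -0.05  ] turn [ 0.0003 -0.0001  0.0003] deg 0.1
[80.28867083 -4.06670992 23.86633252]
```

```bash
python3 -m creep '[{"dx":0.014,"dy":0.002,"dz":-0.025,"rx":0,"ry":0,"rz":0,"grip":-1},{"dx":0.028,"dy":0.002,"dz":-0.05,"rx":0,"ry":0,"rz":0,"grip":-1},{"dx":0.028,"dy":0.002,"dz":-0.05,"rx":0,"ry":0,"rz":0,"grip":-1},{"dx":0.028,"dy":0.002,"dz":-0.05,"rx":0,"ry":0,"rz":0,"grip":-1},{"dx":0.028,"dy":0.002,"dz":-0.05,"rx":0,"ry":0,"rz":0,"grip":-0.7}]'
python3 - <<'E'
from h import *
s=ctrl.read_state();print(F.T@(s["eef_pos"]-H))
cv2.imwrite("pics/w2.png",cv2.cvtColor(get_image("wrist"),cv2.COLOR_RGB2BGR))
E
```

```text
clock: 2.75
eef_pos: [666.5, -212.1, 94.1]
tool_rot: [-3.136, 0.519, 3.097]
force: [0.4, 0.5, 0.6]
width: 73.0
gripper_force: 0.0
[79.37882921 -4.10645811  3.16413216]
```

View pics/w2.png

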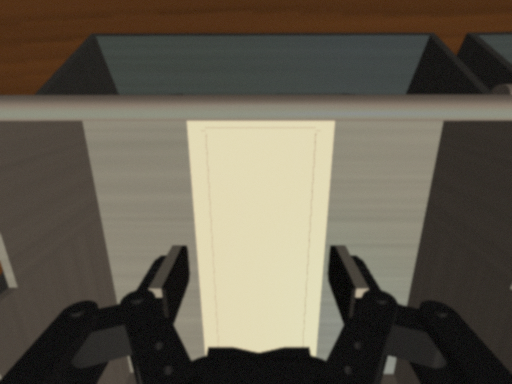

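The view shows the lid centred between the fingers, its edges at x 190-335 and parallel to them. Closing now.

```bash
python3 -m creep '[{"dx":0.002,"dy":0.003,"dz":-0.005,"rx":0,"ry":0,"rz":0,"grip":-0.6},{"dx":0.002,"dy":0.003,"dz":-0.005,"rx":0,"ry":0,"rz":0,"grip":0},{"dx":0.002,"dy":0.003,"dz":-0.005,"rx":0,"ry":0,"rz":0,"grip":1},{"dx":0.002,"dy":0.003,"dz":-0.005,"rx":0,"ry":0,"rz":0,"grip":1},{"dx":0.002,"dy":0.003,"dz":-0.005,"rx":0,"ry":0,"rz":0,"grip":1}]'
python3 - <<'E'
from h import *
s=ctrl.read_state();print(F.T@(s["eef_pos"]-H))
E
```

```text
clock: 3.42
eef_pos: [667.3, -210.2, 91.2]
tool_rot: [-3.137, 0.519, 3.097]
force: [-0.6, 0.0, 2.7]
width: 58.7
gripper_force: 66.6
[78.55707681 -2.20166627  0.23158675]
```

```bash
python3 -m creep '[{"dx":-0.06,"dy":0.003,"dz":0.105,"rx":0,"ry":0,"rz":0,"grip":1},{"dx":-0.13,"dy":0.006,"dz":0.23,"rx":0,"ry":0,"rz":0,"grip":1},{"dx":-0.13,"dy":0.006,"dz":0.23,"rx":0,"ry":0,"rz":0,"grip":1},{"dx":-0.18,"dy":0.1,"dz":0.34,"rx":0,"ry":0,"rz":0,"grip":1},{"dx":-0.2,"dy":0.25,"dz":0.37,"rx":0,"ry":0,"rz":0,"grip":1}]'
python3 - <<'E'
from h import *
D=np.diag([-1.,1,-1]) # tool down, tool x to -x
go(D,[585,40,235])
E
```

```text
clock: 4.05
eef_pos: [587.0, -113.1, 240.5]
tool_rot: [-3.137, 0.52, 3.088]
force: [1.8, 0.5, -1.2]
width: 58.6
gripper_force: 68.5
shift [-0.005   0.3828 -0.0137] turn [0.0029 0.0828 0.0085] deg 30.0
```

```bash
python3 -m creep '[{"dx":-0.005,"dy":0.38,"dz":-0.01,"rx":0.003,"ry":0.083,"rz":0.0085,"grip":1},{"dx":-0.005,"dy":0.38,"dz":-0.01,"rx":0.003,"ry":0.083,"rz":0.0085,"grip":1},{"dx":-0.005,"dy":0.38,"dz":-0.01,"rx":0.003,"ry":0.083,"rz":0.0085,"grip":1},{"dx":-0.005,"dy":0.38,"dz":-0.01,"rx":0.003,"ry":0.083,"rz":0.0085,"grip":1},{"dx":-0.005,"dy":0.38,"dz":-0.01,"rx":0.003,"ry":0.083,"rz":0.0085,"grip":1}]'
python3 - <<'E'
from h import *
st()
c=get_calibration("wrist");im=get_image("wrist");cv2.imwrite("pics/w3.png",cv2.cvtColor(im,cv2.COLOR_RGB2BGR))
np.savez("w3.npz",mtx=c["mtx"],T=c["world_from_camera"])
E
```

```text
clock: 4.68
eef_pos: [585.6, 42.2, 234.1]
tool_rot: [3.137, -0.004, -3.134]
force: [0.3, -0.7, -1.7]
width: 58.9
gripper_force: 68.4
4.67 [585.6  42.2 234.1] [ 3.137 -0.004 -3.134] [ 0.3 -0.7 -1.7] 58.9 68.4
```

View pics/w3.png

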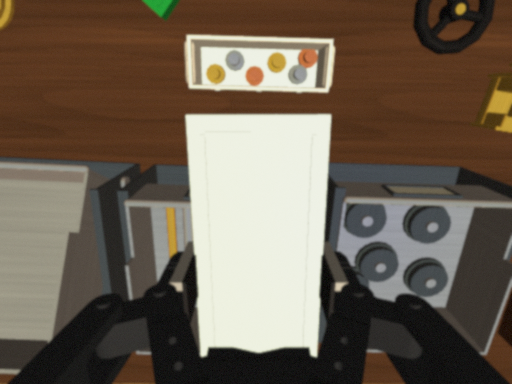

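Wrist view: the tub's rim corners are at about (186,36), (334,39), (330,92) and (188,90). The held lid's far end runs from (187,115) to (331,114).

Run:
```python
from h import *
d=np.load("w3.npz");c=dict(mtx=d["mtx"],world_from_camera=d["T"])
im=cv2.imread("pics/w3.png")
def quad(box,thr,sat):
    x0,y0,x1,y1=box
    big=cv2.resize(im[y0:y1,x0:x1],None,fx=4,fy=4,interpolation=cv2.INTER_CUBIC);h=cv2.cvtColor(big,cv2.COLOR_BGR2HSV)
    m=((h[...,2]>thr)&(h[...,1]<sat)).astype(np.uint8)
    cn=max(cv2.findContours(m,0,cv2.CHAIN_APPROX_NONE)[0],key=cv2.contourArea);hl=cv2.convexHull(cn)
    q=next(x for x in [cv2.approxPolyDP(hl,e,True)[:,0] for e in np.arange(3,40,.5)] if len(x)<=4)
    return (q+.5)/4-.5+[x0,y0]
def show(q,z,name):
    P=np.array([onz("wrist",u,z,c)[:2] for u in q]);print(name,q.round(1).tolist(),P.round(1).tolist(),"mean",P.mean(0).round(1),"sides",[np.linalg.norm(P[i]-P[i-1]).round(1) for i in range(4)],"dirs",[np.arctan2(*(P[i]-P[i-1])[::-1]).round(3) for i in range(4)])
for t in (130,160): show(quad((170,20,350,108),t,110),60,"tub")
q=quad((175,104,345,240),200,60);show(q,257,"lid")
```

```text
tub [[185.4, 35.1], [332.4, 37.9], [326.6, 92.6], [189.4, 88.6]] [[453.3, -27.4], [454.5, 113.8], [504.5, 112.3], [501.7, -26.8]] mean [478.5  43. ] sides [np.float64(48.4), np.float64(141.1), np.float64(50.0), np.float64(139.2)] dirs [np.float64(-3.13), np.float64(1.562), np.float64(-0.028), np.float64(-1.591)]
tub [[186.1, 34.9], [332.1, 38.4], [326.4, 92.1], [189.4, 87.9]] [[453.1, -26.6], [454.9, 113.5], [504.0, 112.0], [501.0, -26.7]] mean [478.3  43.1] sides [np.float64(47.9), np.float64(140.2), np.float64(49.1), np.float64(138.8)] dirs [np.float64(3.139), np.float64(1.558), np.float64(-0.031), np.float64(-1.592)]
lid [[329.9, 115.1], [322.9, 239.4], [193.1, 239.4], [186.4, 114.9]] [[511.2, 70.1], [566.1, 71.7], [566.4, 12.8], [511.5, 13.6]] mean [538.8  42.1] sides [np.float64(56.5), np.float64(54.9), np.float64(58.9), np.float64(54.8)] dirs [np.float64(1.576), np.float64(0.028), np.float64(-1.566), np.float64(3.127)]
```

```bash
cat >> h.py <<'E'
def edge(im,a,b,w=2):
    "subpixel place along a->b of the strongest brightness step (half-width w averaging)"
    g=cv2.GaussianBlur(im.max(2) if im.ndim==3 else im,(0,0),.7).astype(np.float32)
    a,b=np.array(a,float),np.array(b,float);n=int(np.hypot(*(b-a))*8);t=np.linspace(0,1,n);p=a+t[:,None]*(b-a)
    v=cv2.remap(g,p[:,0].astype(np.float32)[None],p[:,1].astype(np.float32)[None],cv2.INTER_LINEAR)[0]
    i=np.argmax(np.abs(np.gradient(cv2.GaussianBlur(v[None],(0,0),4)[0])));return p[i]
def edges(im,c,A,B,z,k=15):
    "world points on plane z of an edge crossed by scans from segment A to segment B; robust line: mean, angle"
    A,B=np.array(A,float),np.array(B,float)
    P=np.array([onz("wrist",edge(im,A[0]+f*(A[1]-A[0]),B[0]+f*(B[1]-B[0])),z,c)[:2] for f in np.linspace(0,1,k)])
    vx,vy,x,y=cv2.fitLine(P.astype(np.float32),cv2.DIST_HUBER,0,.01,.01).ravel()
    r=(P-[x,y])@[-vy,vx];return np.array([x,y]),np.arctan2(vy,vx),np.abs(r).mean()
E
python3 - <<'E'
from h import *
d=np.load("w3.npz");c=dict(mtx=d["mtx"],world_from_camera=d["T"]);im=cv2.imread("pics/w3.png")
f=lambda n,A,B,z:print(n,*[np.round(x,3) for x in edges(im,c,A,B,z)])
f("tub far",[(195,28),(325,28)],[(195,39),(325,41)],60)
f("tub near",[(195,100),(325,100)],[(195,87),(325,88)],60)
f("tub right(-x img left)",[(178,42),(178,85)],[(191,42),(191,85)],60)
f("tub imgright",[(342,44),(342,88)],[(327,44),(327,88)],60)
f("lid end",[(195,107),(320,107)],[(195,122),(320,122)],257)
f("lid l",[(180,125),(183,220)],[(196,125),(200,220)],257)
f("lid r",[(338,125),(334,220)],[(322,125),(318,220)],257)
E
```

```text
tub far [453.694  49.537] 1.552 0.089
tub near [502.606  34.315] 1.552 0.207
tub right(-x img left) [477.119 -29.305] -0.01 0.322
tub imgright [479.873 116.528] -0.017 0.401
lid end [510.883  43.73 ] -1.562 0.015
lid l [537.244  12.83 ] -0.008 0.043
lid r [532.196  71.161] 0.029 0.027
```

```bash
cat >> h.py <<'E'
def GT(yaw=1.55,tilt=.075): return (R.from_euler('z',yaw)*R.from_euler('x',np.pi)*R.from_euler('y',tilt)).as_matrix()
E
python3 - <<'E'
from h import *
print(GT().round(3).tolist());go(GT(),[478.3,48.5,195])
E
```

```text
[[0.021, 1.0, 0.002], [0.997, -0.021, 0.075], [0.075, 0.0, -0.997]]
shift [-0.2667  0.0182 -0.098 ] turn [ 0.0085  0.0093 -0.2543] deg 91.7
```

```bash
python3 -m creep '[{"dx":-0.267,"dy":0.018,"dz":-0.05,"rx":0.0085,"ry":0.0093,"rz":-0.254,"grip":1},{"dx":-0.267,"dy":0.018,"dz":-0.05,"rx":0.0085,"ry":0.0093,"rz":-0.254,"grip":1},{"dx":-0.267,"dy":0.018,"dz":-0.05,"rx":0.0085,"ry":0.0093,"rz":-0.254,"grip":1},{"dx":-0.267,"dy":0.018,"dz":-0.05,"rx":0.0085,"ry":0.0093,"rz":-0.254,"grip":1},{"dx":-0.267,"dy":0.018,"dz":-0.05,"rx":0.0085,"ry":0.0093,"rz":-0.254,"grip":1}]' >/dev/null
python3 - <<'E'
from h import *
st();go(GT(),[478.3,48.5,110])
E
```

```text
5.35 [477.6  47.3 215.3] [ 3.125 -0.045  2.205] [ 0.9  0.7 -0.9] 59.0 68.4
shift [ 0.0018  0.0031 -0.2632] turn [ 0.0039  0.004  -0.104 ] deg 37.5
```

```bash
python3 -m creep '[{"dx":0.002,"dy":0.003,"dz":0,"rx":0.0039,"ry":0.004,"rz":-0.104,"grip":1},{"dx":0.002,"dy":0.003,"dz":0,"rx":0.0039,"ry":0.004,"rz":-0.104,"grip":1},{"dx":0.002,"dy":0.003,"dz":-0.05,"rx":0.0039,"ry":0.004,"rz":-0.104,"grip":1},{"dx":0.002,"dy":0.003,"dz":-0.15,"rx":0.0039,"ry":0.004,"rz":-0.104,"grip":1},{"dx":0.002,"dy":0.003,"dz":-0.26,"rx":0.0039,"ry":0.004,"rz":-0.104,"grip":1}]' >/dev/null
python3 - <<'E'
from h import *
st();go(GT(),[478.3,48.5,75])
c=get_calibration("wrist");im=get_image("wrist");cv2.imwrite("pics/w4.png",cv2.cvtColor(im,cv2.COLOR_RGB2BGR))
np.savez("w4.npz",mtx=c["mtx"],T=c["world_from_camera"])
a=get_image("scene");b=get_image("side")
A=cv2.resize(a[150:220,190:270],(400,350),interpolation=cv2.INTER_CUBIC);B=cv2.resize(b[145:215,195:275],(400,350),interpolation=cv2.INTER_CUBIC)
cv2.imwrite("pics/c2.png",cv2.cvtColor(np.hstack([A,B]),cv2.COLOR_RGB2BGR))
for n,x in(("scene",a),("side",b)):cv2.imwrite(f"pics/{n}2.png",cv2.cvtColor(x,cv2.COLOR_RGB2BGR))
w=cv2.resize(cv2.cvtColor(im,cv2.COLOR_RGB2BGR)[90:250,160:360],(312,250));o=np.zeros((600,800,3),np.uint8);o[:350]=cv2.imread("pics/c2.png");o[350:,:312]=w;cv2.imwrite("pics/c2.png",o)
E
```

```text
5.97 [479.1  48.4 111. ] [ 3.138 -0.076  1.555] [ 0.4 -1.  -1.5] 58.6 68.4
shift [-0.0021  0.0003 -0.0899] turn [-0.0001  0.0006 -0.0008] deg 0.3
```

View pics/c2.png

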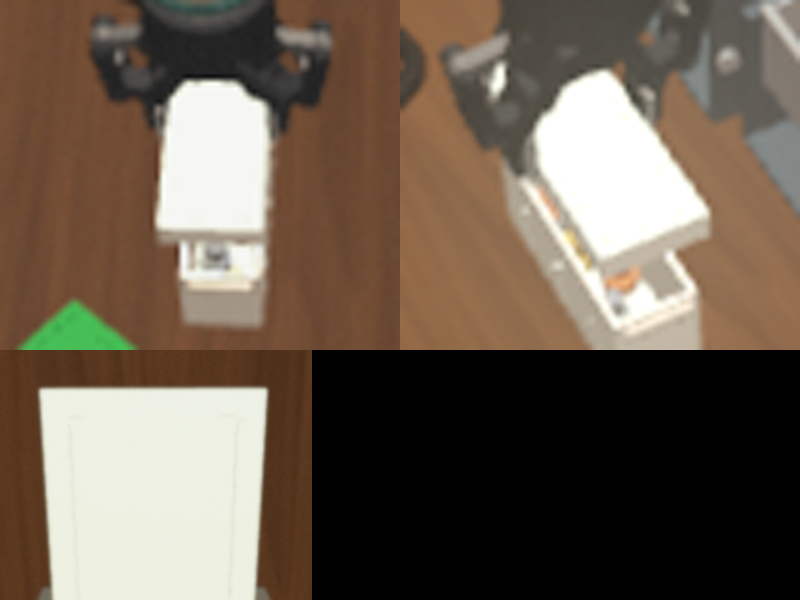

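The lid hangs level over the tub, aligned with it, about 50 mm above the rim. Now measuring the lid from the wrist picture before lowering.

Run:
```python
from h import *
d=np.load("w4.npz");c=dict(mtx=d["mtx"],world_from_camera=d["T"]);im=cv2.imread("pics/w4.png")
f=lambda n,A,B,z:print(n,*[np.round(x,3) for x in edges(im,c,A,B,z)])
# crop scale .641 px: end row ~115; left 185->192, right 331->323
z=134
f("lid end",[(195,107),(320,107)],[(195,122),(320,122)],z)
f("lid l",[(180,125),(183,220)],[(196,125),(200,220)],z)
f("lid r",[(338,125),(334,220)],[(322,125),(318,220)],z)
# scene view: near end of lid top edge and tub near end rim
for n,lid,tub in (("scene",[(157,228),(266,230)],[(180,281),(252,285)]),("side",[(610,252),(709,215)],[(622,325),(697,292)])):
    o=np.array([190,150]) if n=="scene" else np.array([195-80,145]);
    for nm,q,zz in (("lid",lid,z),("tub",tub,60)):
        print(n,nm,[onz(n,np.array(u)/5+o,zz)[:2].round(1).tolist() for u in q])
```

```text
lid end [478.386 121.992] -0.013 0.021
lid l [450.019  97.643] 1.556 0.025
lid r [510.048  97.259] 1.556 0.024
scene lid [[445.9, -40.7], [508.7, -40.8]]
scene tub [[454.2, -33.2], [497.8, -35.2]]
side lid [[447.9, -37.7], [501.1, -41.5]]
side tub [[454.8, -29.9], [498.7, -30.5]]
```

```bash
python3 -m creep '[{"dx":-0.0025,"dy":-0.001,"dz":-0.06,"rx":0,"ry":0,"rz":-0.0006,"grip":1},{"dx":-0.0025,"dy":-0.001,"dz":-0.1,"rx":0,"ry":0,"rz":-0.0006,"grip":1},{"dx":-0.0025,"dy":-0.001,"dz":-0.12,"rx":0,"ry":0,"rz":-0.0006,"grip":1},{"dx":-0.0025,"dy":-0.001,"dz":-0.132,"rx":0,"ry":0,"rz":-0.0006,"grip":1},{"dx":-0.0025,"dy":-0.001,"dz":-0.132,"rx":0,"ry":0,"rz":-0.0006,"grip":1}]'
```

```text
clock: 6.75
eef_pos: [478.7, 49.7, 58.8]
tool_rot: [3.14, -0.077, 1.554]
force: [0.2, 0.6, -1.5]
width: 58.6
gripper_force: 68.4
```

Run:
```python
from h import *
for i in range(4):
    st();c=get_calibration("wrist");im=get_image("wrist")
im=cv2.cvtColor(im,cv2.COLOR_RGB2BGR);z=82
f=lambda n,A,B,z:print(n,*[np.round(x,3) for x in edges(im,c,A,B,z)])
f("lid end",[(195,107),(320,107)],[(195,122),(320,122)],z)
f("lid l",[(180,125),(183,220)],[(196,125),(200,220)],z)
f("lid r",[(338,125),(334,220)],[(322,125),(318,220)],z)
```

```text
6.75 [478.7  49.7  58.8] [ 3.14  -0.077  1.554] [ 0.2  0.6 -1.5] 58.6 68.4
6.8 [478.7  49.7  58.9] [ 3.14  -0.077  1.554] [ 0.7 -0.  -0.3] 58.9 68.4
6.85 [478.7  49.7  58.8] [ 3.14  -0.077  1.555] [-0.5  0.1 -0.7] 58.6 68.4
6.9 [478.6  49.7  58.8] [ 3.14  -0.077  1.555] [-0.3 -0.2 -0.9] 58.9 68.4
lid end [481.976 123.247] -0.014 0.024
lid l [449.582 100.435] 1.556 0.023
lid r [509.544  98.593] 1.555 0.029
```

```bash
python3 -m creep '[{"dx":-0.0014,"dy":-0.0042,"dz":0,"rx":0,"ry":0,"rz":-0.0004,"grip":1},{"dx":-0.0014,"dy":-0.0042,"dz":-0.006,"rx":0,"ry":0,"rz":-0.0004,"grip":1},{"dx":-0.0014,"dy":-0.0042,"dz":-0.012,"rx":0,"ry":0,"rz":-0.0004,"grip":1},{"dx":-0.0014,"dy":-0.0042,"dz":-0.018,"rx":0,"ry":0,"rz":-0.0004,"grip":1},{"dx":-0.0014,"dy":-0.0042,"dz":-0.018,"rx":0,"ry":0,"rz":-0.0004,"grip":1}]'
```

```text
clock: 7.58
eef_pos: [478.0, 47.9, 51.5]
tool_rot: [3.14, -0.076, 1.552]
force: [-0.3, -1.8, 8.8]
width: 58.7
gripper_force: 69.6
```

Contact is at the expected height, with the lips on the beads. Pressing straight down with the lid held.

```bash
python3 -m creep '[{"dx":0,"dy":0,"dz":-0.006,"rx":0,"ry":0,"rz":0,"grip":1},{"dx":0,"dy":0,"dz":-0.012,"rx":0,"ry":0,"rz":0,"grip":1},{"dx":0,"dy":0,"dz":-0.018,"rx":0,"ry":0,"rz":0,"grip":1},{"dx":0,"dy":0,"dz":-0.022,"rx":0,"ry":0,"rz":0,"grip":1},{"dx":0,"dy":0,"dz":-0.022,"rx":0,"ry":0,"rz":0,"grip":1}]'
python3 - <<'E'
from h import *
st();c=get_calibration("wrist");im=get_image("wrist");im=cv2.cvtColor(im,cv2.COLOR_RGB2BGR)
f=lambda n,A,B,z:print(n,*[np.round(x,3) for x in edges(im,c,A,B,z)])
f("lid end",[(195,107),(320,107)],[(195,122),(320,122)],66)
f("lid l",[(180,125),(183,220)],[(196,125),(200,220)],66)
f("lid r",[(338,125),(334,220)],[(322,125),(318,220)],66)
E
```

```text
clock: 8.2
eef_pos: [476.8, 47.7, 41.5]
tool_rot: [-3.14, -0.076, 1.552]
force: [0.1, -0.8, -6.7]
width: 59.3
gripper_force: 67.9
8.2 [476.8  47.7  41.5] [-3.14  -0.076  1.552] [ 0.1 -0.8 -6.7] 59.3 67.9
lid end [483.552 121.211] -0.015 0.018
lid l [448.143  95.832] 1.554 0.021
lid r [507.552 101.062] 1.554 0.026
```

```bash
python3 -m creep '[{"dx":0,"dy":0,"dz":-0.004,"rx":0,"ry":0,"rz":0,"grip":1},{"dx":0,"dy":0,"dz":-0.008,"rx":0,"ry":0,"rz":0,"grip":1},{"dx":0,"dy":0,"dz":-0.008,"rx":0,"ry":0,"rz":0,"grip":1},{"dx":0,"dy":0,"dz":-0.006,"rx":0,"ry":0,"rz":0,"grip":0},{"dx":0,"dy":0,"dz":-0.004,"rx":0,"ry":0,"rz":0,"grip":-1}]'
python3 -m creep '[{"dx":0,"dy":0,"dz":0,"rx":0,"ry":0,"rz":0,"grip":-1},{"dx":0,"dy":0,"dz":0,"rx":0,"ry":0,"rz":0,"grip":-1},{"dx":0,"dy":0,"dz":0.05,"rx":0,"ry":0,"rz":0,"grip":-1},{"dx":0,"dy":0,"dz":0.15,"rx":0,"ry":0,"rz":0,"grip":-1},{"dx":0,"dy":0,"dz":0.25,"rx":0,"ry":0,"rz":0,"grip":-1}]'
python3 - <<'E'
from h import *
st();c=get_calibration("wrist");im=get_image("wrist");im=cv2.cvtColor(im,cv2.COLOR_RGB2BGR);cv2.imwrite("pics/w5.png",im)
np.savez("w5.npz",mtx=c["mtx"],T=c["world_from_camera"])
a=get_image("scene");b=get_image("side")
o=np.zeros((600,800,3),np.uint8)
for i,x in enumerate((a[150:225,190:280],b[145:220,195:285])): o[:333,400*i:400*i+400]=cv2.cvtColor(cv2.resize(x,(400,333),interpolation=cv2.INTER_CUBIC),cv2.COLOR_RGB2BGR)
o[333:600,:356]=cv2.resize(im,(356,267));cv2.imwrite("pics/c3.png",o)
E
```

```text
clock: 8.88
eef_pos: [478.3, 48.2, 41.2]
tool_rot: [3.139, -0.077, 1.552]
force: [-0.2, 0.9, -0.7]
width: 75.4
gripper_force: 0.0
clock: 9.5
eef_pos: [477.4, 48.1, 141.5]
tool_rot: [-3.142, -0.077, 1.552]
force: [1.4, -0.4, 0.2]
width: 84.9
gripper_force: 0.0
9.5 [477.4  48.1 141.5] [-3.142 -0.077  1.552] [ 1.4 -0.4  0.2] 84.9 0.0
```

View pics/c3.png

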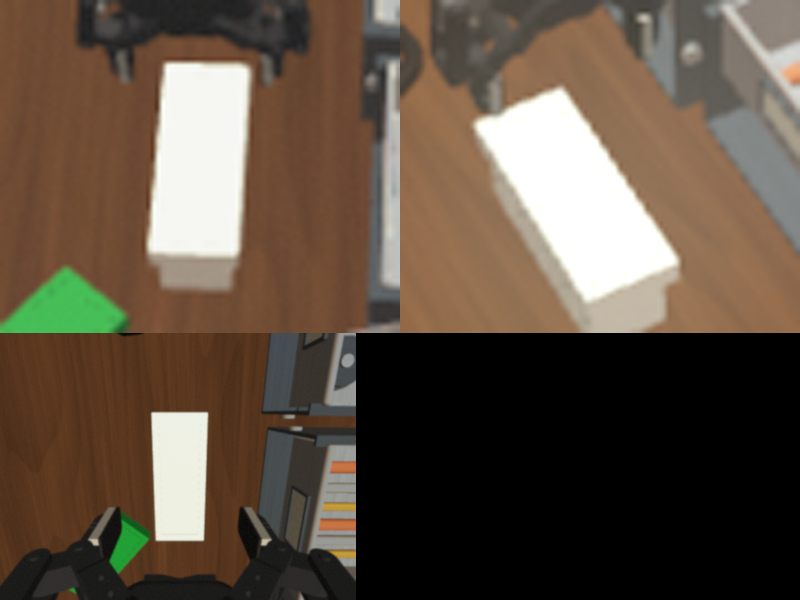

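The lid sits square on the tub in all three views, ends at wrist pixels (219-299, 114) and (223-295, 299). I'll measure its height at each end, then press each end with the fingers shut to confirm.

Run:
```python
from h import *
d=np.load("w5.npz");c=dict(mtx=d["mtx"],world_from_camera=d["T"]);im=cv2.imread("pics/w5.png")
e=lambda A,B,z:edges(im,c,A,B,z)
z=63
a,b=e([(228,106),(290,106)],[(228,122),(290,122)],z),e([(230,308),(288,308)],[(230,290),(288,290)],z)
print("ends",a,b,"len",np.linalg.norm(a[0]-b[0]))
for n,y0,y1 in (("far",122,160),("near",250,290)):
    l=e([(210,y0),(210,y1)],[(230,y0),(230,y1)],z);r=e([(306,y0),(306,y1)],[(287,y0),(287,y1)],z);print(n,l[0],l[1],r[0],r[1])
go(GT(1.552,0),[478.3,43+66,85])
```

```text
ends (array([481.5905 , 121.46634], dtype=float32), np.float32(-0.018627433), np.float64(1.252157950135959e-06)) (array([482.2471 , -35.26398], dtype=float32), np.float32(-0.02015296), np.float64(0.053156452528749766)) len 156.73169
far [448.21326 105.9314 ] 1.5537413 [508.7754   100.098495] 1.5530144
near [446.23993    -6.0039206] 1.5497782 [506.9051    -8.229666] 1.5527751
shift [-0.0021  0.1523 -0.143 ] turn [-0.0123  0.001   0.0001] deg 4.4
```

```bash
python3 -m creep '[{"dx":0,"dy":0.152,"dz":-0.05,"rx":-0.012,"ry":0.001,"rz":0,"grip":1},{"dx":0,"dy":0.152,"dz":-0.1,"rx":-0.012,"ry":0.001,"rz":0,"grip":1},{"dx":0,"dy":0.152,"dz":-0.143,"rx":-0.012,"ry":0.001,"rz":0,"grip":1},{"dx":0,"dy":0.152,"dz":-0.143,"rx":-0.012,"ry":0.001,"rz":0,"grip":1},{"dx":0,"dy":0.152,"dz":-0.16,"rx":-0.012,"ry":0.001,"rz":0,"grip":1}]'
```

```text
clock: 10.28
eef_pos: [477.9, 108.7, 76.5]
tool_rot: [-3.138, -0.001, 1.551]
force: [1.3, 0.0, -0.8]
width: -0.2
gripper_force: 0.0
```

```bash
python3 -m creep '[{"dx":0,"dy":0,"dz":-0.02,"rx":0,"ry":0,"rz":0,"grip":1},{"dx":0,"dy":0,"dz":-0.028,"rx":0,"ry":0,"rz":0,"grip":1},{"dx":0,"dy":0,"dz":-0.034,"rx":0,"ry":0,"rz":0,"grip":1},{"dx":0,"dy":0,"dz":-0.038,"rx":0,"ry":0,"rz":0,"grip":1},{"dx":0,"dy":0,"dz":-0.038,"rx":0,"ry":0,"rz":0,"grip":1}]'
```

```text
clock: 10.9
eef_pos: [477.9, 108.7, 62.9]
tool_rot: [-3.139, -0.001, 1.552]
force: [-3.0, -0.3, 15.2]
width: -0.1
gripper_force: 7.6
```

End a is home: 62.9 mm at 15 N, where 63 is expected. Now the other end.

```bash
python3 -m creep '[{"dx":0,"dy":0,"dz":0.04,"rx":0,"ry":0,"rz":0,"grip":1},{"dx":-0.003,"dy":-0.15,"dz":0.05,"rx":0,"ry":0,"rz":0,"grip":1},{"dx":-0.006,"dy":-0.33,"dz":0.05,"rx":0,"ry":0,"rz":0,"grip":1},{"dx":-0.006,"dy":-0.33,"dz":0.03,"rx":0,"ry":0,"rz":0,"grip":1},{"dx":-0.006,"dy":-0.33,"dz":0.03,"rx":0,"ry":0,"rz":0,"grip":1}]'
python3 -m creep '[{"dx":0,"dy":0,"dz":-0.018,"rx":0,"ry":0,"rz":0,"grip":1},{"dx":0,"dy":0,"dz":-0.026,"rx":0,"ry":0,"rz":0,"grip":1},{"dx":0,"dy":0,"dz":-0.032,"rx":0,"ry":0,"rz":0,"grip":1},{"dx":0,"dy":0,"dz":-0.034,"rx":0,"ry":0,"rz":0,"grip":1},{"dx":0,"dy":0,"dz":-0.034,"rx":0,"ry":0,"rz":0,"grip":1}]'
```

```text
clock: 11.52
eef_pos: [475.1, -23.7, 73.2]
tool_rot: [-3.137, -0.002, 1.55]
force: [0.5, 1.5, 0.3]
width: 0.5
gripper_force: 0.0
clock: 12.15
eef_pos: [475.5, -21.3, 62.7]
tool_rot: [-3.14, -0.0, 1.555]
force: [-6.3, 1.0, 36.7]
width: -0.3
gripper_force: 18.3
```

Both ends are home. Now to the bin front, with the fingers shut and turned so their flat side faces the lip.

```bash
python3 - <<'E'
from h import *
G=R.from_euler('z',-.0513).as_matrix()@np.diag([-1.,1,-1]);go(G,[530,-202,150])
E
python3 -m creep '[{"dx":0,"dy":0,"dz":0.05,"rx":0,"ry":0,"rz":0,"grip":1},{"dx":0,"dy":0,"dz":0.2,"rx":0,"ry":0,"rz":0,"grip":1},{"dx":0.05,"dy":-0.1,"dz":0.22,"rx":0,"ry":0,"rz":0.1,"grip":1},{"dx":0.1,"dy":-0.25,"dz":0.22,"rx":0,"ry":0,"rz":0.15,"grip":1},{"dx":0.13,"dy":-0.4,"dz":0.22,"rx":0,"ry":0,"rz":0.24,"grip":1}]'
python3 - <<'E'
from h import *
G=R.from_euler('z',-.0513).as_matrix()@np.diag([-1.,1,-1]);go(G,[530,-202,88])
E
```

```text
shift [ 0.1362 -0.4518  0.2183] turn [ 2.000e-04 -3.000e-04  2.443e-01] deg 88.0
clock: 12.78
eef_pos: [529.0, -183.2, 148.3]
tool_rot: [-3.139, -0.0, 2.124]
force: [1.3, 0.4, -0.4]
width: 0.0
gripper_force: 0.0
shift [ 0.0025 -0.0469 -0.1509] turn [ 0.0003 -0.0003  0.1538] deg 55.4
```

```bash
python3 -m creep '[{"dx":0,"dy":-0.047,"dz":0,"rx":0,"ry":0,"rz":0.154,"grip":1},{"dx":0,"dy":-0.047,"dz":0,"rx":0,"ry":0,"rz":0.154,"grip":1},{"dx":0,"dy":-0.047,"dz":-0.03,"rx":0,"ry":0,"rz":0.154,"grip":1},{"dx":0,"dy":-0.047,"dz":-0.09,"rx":0,"ry":0,"rz":0.154,"grip":1},{"dx":0,"dy":-0.047,"dz":-0.15,"rx":0,"ry":0,"rz":0.154,"grip":1}]'
python3 -m creep '[{"dx":0,"dy":0,"dz":0,"rx":0,"ry":0,"rz":0.005,"grip":1},{"dx":0.03,"dy":-0.0015,"dz":0,"rx":0,"ry":0,"rz":0.005,"grip":1},{"dx":0.05,"dy":-0.0025,"dz":0,"rx":0,"ry":0,"rz":0.005,"grip":1},{"dx":0.065,"dy":-0.003,"dz":0,"rx":0,"ry":0,"rz":0.005,"grip":1},{"dx":0.08,"dy":-0.004,"dz":0,"rx":0,"ry":0,"rz":0.005,"grip":1}]'
```

```text
clock: 13.4
eef_pos: [527.8, -200.8, 87.1]
tool_rot: [-3.138, -0.001, 3.06]
force: [0.1, -0.3, -0.2]
width: 0.0
gripper_force: 0.0
clock: 14.02
eef_pos: [555.6, -203.3, 87.8]
tool_rot: [-3.136, -0.01, 3.083]
force: [-16.2, 2.3, 10.0]
width: 0.0
gripper_force: 8.0
```

```bash
python3 -m creep '[{"dx":0.012,"dy":-0.0005,"dz":0,"rx":0,"ry":0,"rz":0,"grip":1},{"dx":0.024,"dy":-0.001,"dz":0,"rx":0,"ry":0,"rz":0,"grip":1},{"dx":0.036,"dy":-0.0018,"dz":0,"rx":0,"ry":0,"rz":0,"grip":1},{"dx":0.048,"dy":-0.0024,"dz":0,"rx":0,"ry":0,"rz":0,"grip":1},{"dx":0.06,"dy":-0.003,"dz":0,"rx":0,"ry":0,"rz":0,"grip":1}]'
```

```text
clock: 14.65
eef_pos: [579.8, -204.8, 87.8]
tool_rot: [-3.136, -0.009, 3.083]
force: [-7.7, 0.7, 4.0]
width: 0.1
gripper_force: 4.2
```

```bash
python3 -m creep '[{"dx":0.008,"dy":-0.0005,"dz":0,"rx":0,"ry":0,"rz":0,"grip":1},{"dx":0.014,"dy":-0.0007,"dz":0,"rx":0,"ry":0,"rz":0,"grip":1},{"dx":0.019,"dy":-0.001,"dz":0,"rx":0,"ry":0,"rz":0,"grip":1},{"dx":0.022,"dy":-0.001,"dz":0,"rx":0,"ry":0,"rz":0,"grip":1},{"dx":0.022,"dy":-0.001,"dz":0,"rx":0,"ry":0,"rz":0,"grip":1}]'
```

```text
clock: 15.28
eef_pos: [584.9, -205.1, 87.6]
tool_rot: [-3.135, -0.016, 3.083]
force: [-17.5, 1.0, 12.0]
width: 0.3
gripper_force: 8.8
```

```bash
python3 -m creep '[{"dx":0.003,"dy":0,"dz":0,"rx":0,"ry":0,"rz":0,"grip":1},{"dx":0.006,"dy":0,"dz":0,"rx":0,"ry":0,"rz":0,"grip":1},{"dx":0.009,"dy":0,"dz":0,"rx":0,"ry":0,"rz":0,"grip":1},{"dx":0.009,"dy":0,"dz":0,"rx":0,"ry":0,"rz":0,"grip":1},{"dx":0.009,"dy":0,"dz":0,"rx":0,"ry":0,"rz":0,"grip":1}]'
```

```text
clock: 15.9
eef_pos: [585.0, -205.1, 87.5]
tool_rot: [-3.134, -0.023, 3.082]
force: [-26.6, 2.8, 19.0]
width: -0.1
gripper_force: 13.2
```

The bin is against its stop: the force rises with no movement. Backing away and taking a final look.

```bash
python3 -m creep '[{"dx":-0.03,"dy":0,"dz":0,"rx":0,"ry":0,"rz":0,"grip":1},{"dx":-0.15,"dy":0,"dz":0.02,"rx":0,"ry":0,"rz":0,"grip":1},{"dx":-0.28,"dy":0,"dz":0.15,"rx":0,"ry":0,"rz":0,"grip":1},{"dx":-0.3,"dy":0,"dz":0.3,"rx":0,"ry":0,"rz":0,"grip":1},{"dx":-0.3,"dy":0,"dz":0.4,"rx":0,"ry":0,"rz":0,"grip":1}]'
python3 -m creep '[{"dx":0,"dy":0,"dz":0.1,"rx":0,"ry":0,"rz":0,"grip":1},{"dx":0,"dy":0,"dz":0.1,"rx":0,"ry":0,"rz":0,"grip":1},{"dx":0,"dy":0,"dz":0.1,"rx":0,"ry":0,"rz":0,"grip":1},{"dx":0,"dy":0,"dz":0.1,"rx":0,"ry":0,"rz":0,"grip":1},{"dx":0,"dy":0,"dz":0.1,"rx":0,"ry":0,"rz":0,"grip":1}]'
python3 - <<'E'
from h import *
a,b=[cv2.cvtColor(get_image(n),cv2.COLOR_RGB2BGR) for n in("scene","side")]
o=np.hstack([cv2.resize(a[90:310,190:350],(400,550)),cv2.resize(b[70:290,200:420][:, :160],(400,550))]);cv2.imwrite("pics/end.png",o)
E
```

```text
clock: 16.52
eef_pos: [475.2, -205.4, 250.3]
tool_rot: [-3.136, 0.0, 3.083]
force: [0.2, 0.0, -0.4]
width: 0.2
gripper_force: 0.0
clock: 17.15
eef_pos: [475.3, -205.0, 286.9]
tool_rot: [-3.138, -0.003, 3.084]
force: [0.2, -0.4, -0.4]
width: -0.0
gripper_force: 0.0
```

View pics/end.png

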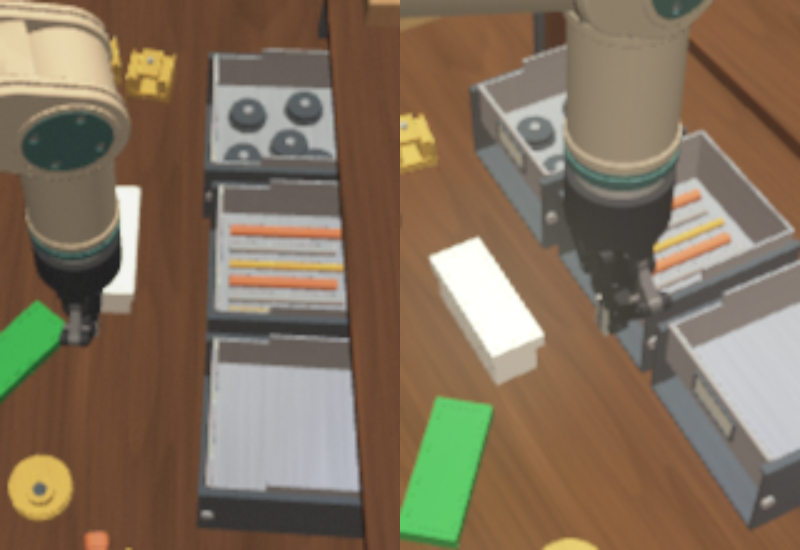

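The empty bin is level with its neighbours, the row is shut, the lid is on the upright tub and the other parts have not moved.

```bash
python3 -c "
from cell import ctrl
print(ctrl.finish_job())"
```

```text
the job is handed in; nothing more can be done
None
```

The lid is on the tub and fully home at both ends (each end stopped at about 63 mm when pressed), the emptied bin is pushed in to its stop so the row is shut, and the job was handed in after about 17 s.

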